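# Uncover the control box and register its cover on the drilling plate

### The job

Take the loose wooden cover off the control box (one end is tucked under a metal lip, so raise the handle end and draw it out), leaving the box standing where it is. Lay the cover flat on the grey drilling plate, handle up, and push it home against both red stops until you feel it meet them, without forcing it, so that one long edge is flush along the long stop and one short edge is flush against the end stop. Leave everything else where it is.

Things in the scene. Friction and masses are not known exactly. Their poses are not given: they have to be found in the camera images.
- box: Loose dark wooden control box, about 2.4 kg, 166 (x) x 126 (y) x 74 mm, closed by the loose cover. Origin at underside centre, z up. The cover rests on a ledge 56 mm high, inside walls 6 mm thick: both sides and the +x end 66 mm high (level with the cover's top), the -x end 74 mm with the lip. Inside the walls the cover has 2 mm of play all round.
- lip (a point): Middle of the inner lower edge of the box's aluminium lip, 63 mm from the box's centre in -x, 70 mm high; axes as the box's. The lip (4 mm thick) runs across the -x end and hangs over the last 12 mm of the cover, 4 mm above it. To come free the cover's +x (handle) end is raised 5 to 12 degrees and the cover drawn about 20 mm towards +x.
- cover: Loose brown wooden cover of the box, flat board 150 (x) x 110 (y) x 10 mm, about 0.2 kg, with a black handle bar on top. Origin at the centre of its underside, z up, x towards its handle end (at the start, x is the box's x).
- cover_handle (a point): Centre of the cover's black handle bar: 12 mm (x) x 50 mm (y), standing 26 mm high on the board's top face; this point is 50 mm from the cover's origin along its x, 23 mm above its underside, 13 mm below the bar's top. Axes as the cover's.
- plate: Fixed grey drilling plate, 210 (x) x 170 (y) x 12 mm, with two red stops on it. Origin at underside centre, z up.
- corner (a point): Point on the plate's top face (12 mm above the bench) where the lines of the two stop faces cross, 80 mm along x and 60 mm along y from the plate's centre; axes as the plate's. The cover belongs on its -x, -y side: when flush, its middle is 75 mm from here in -x and 55 mm in -y.
- end_stop: Red end (short) stop, fixed on the plate, bar 14 (x) x 110 (y) x 8 mm high; origin at underside centre; its working face is its -x face, 7 mm from the origin, at the corner's x.
- long_stop: Red long stop, fixed on the plate, bar 140 (x) x 14 (y) x 8 mm high; origin at underside centre; its working face is its -y face, 7 mm from the origin, at the corner's y.
- screwdriver: Bystander: screwdriver, orange handle, 190 mm long, lying flat; origin at its underside middle
- handset: Bystander: small dark wooden controller with two black knobs, 110 x 85 x 64 mm; origin at underside centre
- meter: Bystander: yellow hand meter lying flat, 85 x 150 x 43 mm; origin at underside centre
- spool: Bystander: aluminium wire spool standing on its flange, 64 mm across, 40 mm high; origin at underside centre
- tray: Bystander: white parts tray, 100 x 160 x 35 mm; origin at underside centre
- jar: Bystander: amber jar with black cap, 52 mm across, 70 mm high; origin at underside centre
- speaker: Bystander: round bare loudspeaker lying on its magnet, 84 mm across, 40 mm high; origin at underside centre
Mind the look-alikes: they are no part of the job. Of the things that look like the cover, the smaller one is meant.

How it is judged:
By the outcome, as a careful person would: the job done as asked, in the order asked, and still so for the second after the job is handed in, with the robot touching nothing.
It also fails if it takes over 66 s, if anything falls off the work surface, if the arm or the gripper's body presses on something with over 40 N, if the wrist force passes 120 N, or if a joint passes its speed limit or range.

### The arm

A 7-joint arm with a two-finger parallel gripper is mounted at the origin on the work surface. World frame = base frame: x ahead of the robot, y to its left, z up, the work surface at z = 0. Lengths are in m, angles in rad, forces in N, time in s.
With the tool pointing down it reaches from about 0.4 to 0.85 m from the base axis. Payload 10.4 kg.
Tool frame: the origin (TCP) lies at the very end of the fingers, on their centre line; the grasp point (between the pads) lies 19 mm behind it (manip.grip_point_offset is the distance from the TCP to the grasp point, in m); z points along the fingers, y is the line along which they close (so a half turn about z gives the same grasp; the last joint's range is limited). The gripper opens to 85 mm and grips with 20 to 120 N. Pads are 22 mm wide; open, the fingers measure 114 mm over their backs; the gripper's body (76 mm by 85 mm) begins 54 mm behind the grasp point. The pads swing forward as they close: fully open they stand 13 mm farther back than shut.
Start: joints at [-1.278, 0.332, -0.065, 1.46, 0.022, 1.35, -0.088], TCP at [0.194, 0.594, 0.202] pointing down, gripper open.
Joint ranges: [-2.6, 2.6], [-0.5, 2.12], [-1.47, 1.34], [0.16, 2.42], [-1.27, 4.41], [0.06, 2.06], [-2.6, 2.6]. Speed limits (rad/s): [2.22, 2.22, 2.79, 2.79, 3.14, 3.14, 3.14].

### API

Orientations are given as a unit quaternion [x, y, z, w].
In Python, from workcell import manip gives the robot as it stands. The module is installed in compiled form; this text tells all that it offers.
- The arm moves only by the tool step_arm, never from a script. Its argument "moves" is a list of rows, each a list of 7 numbers: the closure, from 0 (fully open) to 1 (shut), then the shift along the world's x, y, z in mm, then the turn, a rotation vector about the world's x, y, z in rad. In form: [[grip, tx, ty, tz, ax, ay, az], ...]. A call has 1 to 10 rows; each row is the pose to reach, as a shift and turn from the pose commanded when the call began; what a row does not reach only later rows make up. A row lasts 1/10 s, in which the tool goes at most 50 mm and 8.59 degrees, less where a joint would pass 70% of its speed; a pose out of reach is approached as far as the arm can. A call with a gripper value outside its range is refused whole. The fingers move at their own pace and stop on an object; "grip_force" is the grip in N (left out, the last holds). Time passes only in rows, so rows that repeat a pose let the fingers close. It gives the time, the measured TCP pose, the force, the opening and the grip force at its end, in the units of the state.
- manip.get_obs(): the state, without advancing time (a new reading comes with each control period).
- manip.camera(name): name is "side" or "top"; returns a dict with "image" (480x640x3 uint8, blue, green, red), "K" (3x3 intrinsics, pixels), "rvec" (rotation vector, rad) and "tvec" (3), from world to camera coordinates, as OpenCV has them. Camera axes: x right, y down, z forward; pixel columns grow to the right and rows downward; lengths in m; the calibration is good to about 2 mm. A picture is of the moment at which its call begins. There is no depth.
- manip.hand_in(): hands the job in; it is judged then, once.
The state is a dict: "clock": time; "joint_pos": joint angles; "joint_velocities": joint speeds; "tau": joint torques, N m; "position": TCP position; "ee_rot": TCP orientation; "ft_force": force on the tool from outside, world axes, zero at the start; "torque": the same for the moment, N m; "grip_width": opening from 0.0 (shut) to 1.0 (fully open); "grasp_force": force on a finger pad.
Only numpy, scipy, OpenCV 4.12 (cv2) and the standard library are available. Lean on these libraries where they do the work, as an engineer would, in place of code of your own. Each camera call takes 0.05 s, during which the arm holds its last target. There are 200 camera calls.

## Working session

There is one attempt and no reset: what is moved stays moved. The work goes in short steps, Python scripts to look and compute and a tool call to move; the robot and the scene stay as the last step left them, time stands still between calls to the robot, and variables do not carry over. Pictures are saved under pics/ and viewed, at most 10 in all, crops included, and the job is handed in when it is done.

Besides the shell and the picture viewer there is one more tool, called after ">>>" as name(argument=value, ...), one argument or row to a line, values as JSON. step_arm: Moves the arm, as the interface text tells. Its arguments: {"type":"object","properties":{"moves":{"type":"array","items":{"type":"array","items":{"type":"number"}}},"grip_force":{"type":"number"}},"required":["moves"]}

```bash
mkdir -p pics
cat > h.py <<'E'
import numpy as np, cv2
from workcell import manip
def snap(name,fn):
    c=manip.camera(name); cv2.imwrite('pics/'+fn,c['image']); np.savez(''+name+'.npz',**{k:c[k] for k in('image','K','rvec','tvec')}); return c
def load(name): return dict(np.load(''+name+'.npz'))
def px2w(c,u,v,z):
    R,_=cv2.Rodrigues(c['rvec']); t=np.ravel(c['tvec']); d=R.T@np.linalg.inv(c['K'])@np.array([u,v,1.]); o=-R.T@t
    return o+d*(z-o[2])/d[2]
def w2px(c,P): return cv2.projectPoints(np.array(P,float).reshape(-1,3),c['rvec'],c['tvec'],c['K'],None)[0].reshape(-1,2)
E
python3 - <<'E'
from h import *
for n in('top','side'):
    c=snap(n,n+'0.png');R,_=cv2.Rodrigues(c['rvec']);print(n,c['K'].tolist(),(-R.T@np.ravel(c['tvec'])).round(3),R.round(2).tolist())
o=manip.get_obs();print(o['position'],o['ee_rot'],o['ft_force'],o['clock'],manip.grip_point_offset)
E
```

```text
top [[474.05938937032255, 0.0, 327.67611507354655], [0.0, 474.05938937032255, 249.55122239981768], [0.0, 0.0, 1.0]] [ 0.248 -0.004  1.351] [[-0.03, -1.0, -0.02], [-0.98, 0.03, -0.2], [0.2, 0.01, -0.98]]
side [[577.8670518327713, 0.0, 314.78235118239786], [0.0, 577.8670518327713, 242.1783488475742], [0.0, 0.0, 1.0]] [ 0.156 -0.956  0.903] [[0.94, -0.34, -0.0], [-0.22, -0.59, -0.78], [0.27, 0.73, -0.63]]
[0.19398032 0.59375509 0.20121062] [ 1.57225293e-01  9.87562566e-01 -6.14618443e-04 -8.88107044e-05] [-0.06971002 -0.04514921 -0.71369106] 0.1 0.0187
```

View pics/top0.png

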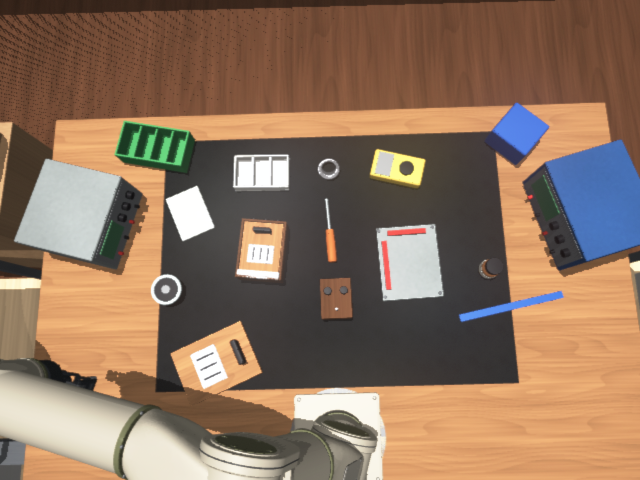

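View pics/side0.png

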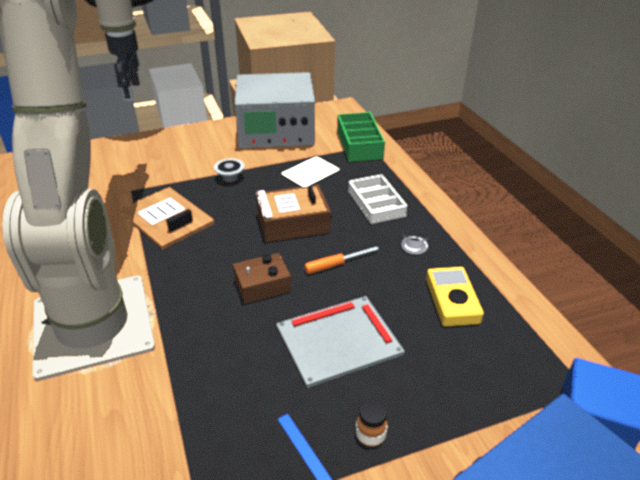

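The top view shows the box at about (261,250) with its handle at (261,230), away from the robot. The plate is at (409,262), with the end stop at (407,232) and the long stop at (386,265). The larger board at (216,358) is the decoy. I'll enlarge crops to measure.

Run:
```python
from h import *
c=load('top')['image'];s=load('side')['image']
a=cv2.resize(c[210:290,225:300],None,fx=5.3,fy=5.3,interpolation=cv2.INTER_CUBIC)
b=cv2.resize(c[215:305,368:448],None,fx=5,fy=5,interpolation=cv2.INTER_CUBIC)[:450]
im=np.zeros((450,800,3),np.uint8);im[:a.shape[0],:a.shape[1]]=a;im[:,400:]=b
cv2.imwrite('pics/c1.png',im)
a=cv2.resize(s[175:245,250:335],None,fx=4.5,fy=4.5,interpolation=cv2.INTER_CUBIC)
b=cv2.resize(s[290:385,270:410],None,fx=3,fy=3,interpolation=cv2.INTER_CUBIC)
im=np.zeros((320,800,3),np.uint8);im[:a.shape[0],:380]=a[:,:380];im[:285,380:]=b
cv2.imwrite('pics/c2.png',im)
```

```text
(no output)
```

View pics/c1.png

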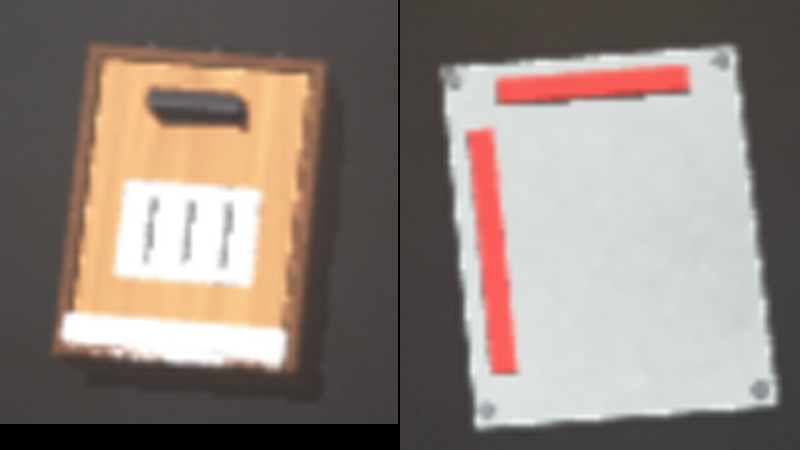

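View pics/c2.png

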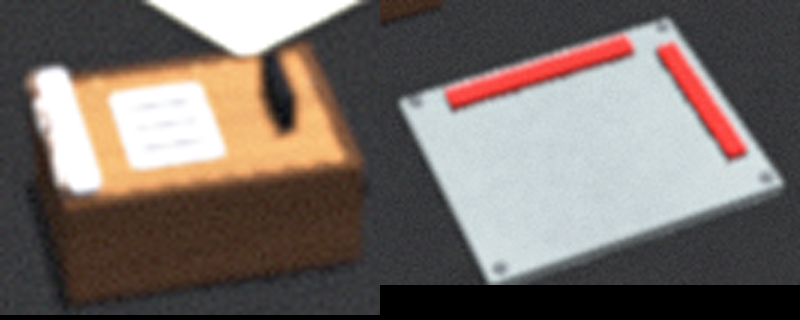

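```bash
cat > fit.py <<'E'
from h import *
from scipy.optimize import least_squares
T=load('top');S=load('side')
bt=lambda u,v:(u/5.3+225,v/5.3+210); bs=lambda u,v:(u/4.5+250,v/4.5+175)
pt=lambda u,v:((u-400)/5+368,v/5+215); ps=lambda u,v:((u-380)/3+270,v/3+290)
def fit(obs,x0):
    def res(p):
        r=[]
        for c,P,q in obs:
            co,si=np.cos(p[2]),np.sin(p[2]);P=np.array(P)/1000
            w=[p[0]+co*P[0]-si*P[1],p[1]+si*P[0]+co*P[1],P[2]]
            r.append(w2px(c,w)[0]-q)
        return np.array(r)
    s=least_squares(lambda p:res(p).ravel(),x0,loss='soft_l1');print(s.x.round(4),np.degrees(s.x[2]).round(2));print(res(s.x).round(1).tolist());return s.x
if __name__=='__main__':
    box=[(T,(83,63,66),bt(91,45)),(T,(83,-63,66),bt(325,63)),(T,(-63,0,74),bt(175,321)),(T,(50,0,92),bt(196,104)),
     (S,(83,-63,66),bs(362,165)),(S,(83,-63,0),bs(362,262)),(S,(-83,-63,0),bs(72,303)),(S,(83,63,66),bs(308,43))]
    pl=[(T,(105,85,12),pt(442,66)),(T,(105,-85,12),pt(736,46)),(T,(-105,-85,12),pt(777,403)),(T,(-105,85,12),pt(476,430)),
     (S,(-105,85,12),ps(402,99)),(S,(105,85,12),ps(668,18)),(S,(105,-85,12),ps(784,185))]
    for o,x in((box,(.45,.16,0)),(pl,(.4,-.16,0))):
        fit(o,x); fit([a for a in o if a[0] is T],x); fit([a for a in o if a[0] is S],x)
E
python3 fit.py
```

```text
[ 0.5126  0.1961 -0.1095] -6.28
[[0.3, -0.4], [0.7, -0.4], [0.4, 0.1], [-0.0, -0.6], [-0.1, -0.2], [-0.5, -0.7], [-0.4, -0.1], [-0.4, -0.2]]
[ 0.5117  0.1971 -0.1103] -6.32
[[-0.0, -0.1], [0.4, -0.0], [0.0, 0.4], [-0.4, -0.3]]
[ 0.5131  0.1947 -0.1135] -6.5
[[0.2, 0.1], [-0.2, -0.4], [-0.1, 0.1], [0.1, 0.1]]
[ 0.4739 -0.2201  0.0431] 2.47
[[0.3, -0.3], [0.0, -0.5], [0.3, 0.3], [0.2, -0.8], [-1.0, -0.1], [0.2, 0.1], [-0.4, -0.5]]
[ 0.473  -0.2194  0.0451] 2.59
[[0.0, 0.1], [-0.3, -0.2], [0.2, 0.6], [0.1, -0.4]]
[ 0.4745 -0.2208  0.0433] 2.48
[[-0.6, 0.1], [0.6, 0.2], [0.0, -0.4]]
```

>>> step_arm(
  moves=[
    [0.3,36,-40,0,0,0,-0.136],
    [0.3,73,-81,0,0,0,-0.273],
    [0.3,110,-121,0,0,0,-0.41],
    [0.3,147,-161,0,0,0,-0.546],
    [0.3,184,-202,0,0,0,-0.683],
    [0.3,221,-242,0,0,0,-0.82],
    [0.3,258,-282,0,0,0,-0.956],
    [0.3,295,-322,0,0,0,-1.093],
    [0.3,332,-363,-10,0,0,-1.23],
    [0.3,368,-403,-20,0,0,-1.366],
  ],
  grip_force=40,
)

```text
clock: 1.1
position: [0.532, 0.2241, 0.1891]
ee_rot: [0.747, 0.665, 0.0, 0.0]
ft_force: [1.1, -0.3, 0.1]
grip_width: 0.702
grasp_force: 0.0
```

>>> step_arm(
  moves=[
    [0.4,0,0,0,0,0,0],
    [0.4,0,0,0,0,0,0],
    [0.4,0,0,-20,0,0,0],
    [0.4,0,0,-40,0,0,0],
    [0.4,0,0,-40,0,0,0],
    [0.4,0,0,-40,0,0,0],
  ],
)

```text
clock: 1.7
position: [0.5302, 0.2267, 0.1494]
ee_rot: [0.745, 0.668, -0.0, -0.0]
ft_force: [0.1, 0.2, 0.7]
grip_width: 0.597
grasp_force: 0.0
```

Run:
```python
from h import *
from scipy.spatial.transform import Rotation as R
a=snap('top','t1.png')['image'];b=snap('side','s1.png')['image']
o=manip.get_obs();print(o['position'],R.from_quat(o['ee_rot']).as_matrix().round(4).tolist(),o['grip_width'],o['joint_pos'].round(2) if hasattr(o['joint_pos'],'round') else o['joint_pos'],o['ft_force'],o['clock'])
im=np.hstack([cv2.resize(a[190:290,215:315],(400,400),interpolation=3),cv2.resize(b[140:240,240:340],(400,400),interpolation=3)])
cv2.imwrite('pics/c3.png',im)
```

```text
[0.53107922 0.2265309  0.15025457] [[0.1096, 0.994, 0.0013], [0.994, -0.1096, 0.001], [0.0011, 0.0012, -1.0]] 0.6023203932030864 [-0.8   0.26  0.37  1.68 -0.1   1.21 -0.51] [-0.37730015 -0.33614062  0.13516896] 1.8
```

View pics/c3.png

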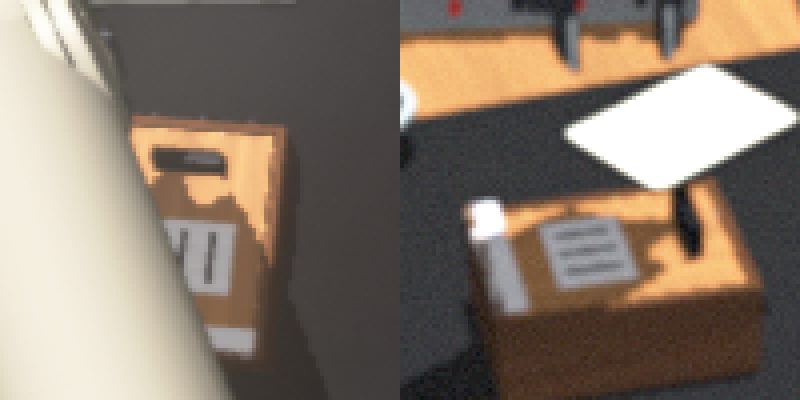

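The left half shows the cover partly hidden by the arm, with the handle clear at about (187,160). The right half shows the fingers at about (570,40) and (668,30), still behind and above the handle at (688,220). I need to go another +31, -36 mm.

>>> step_arm(
  moves=[
    [0.4,15,-18,0,0,0,0],
    [0.4,31,-36,0,0,0,0],
    [0.4,31,-36,0,0,0,0],
    [0.4,31,-36,0,0,0,0],
    [0.4,31,-36,0,0,0,0],
  ],
)

```text
clock: 2.3
position: [0.5615, 0.1908, 0.1495]
ee_rot: [0.745, 0.667, 0.0, -0.0]
ft_force: [-1.2, 1.0, -0.4]
grip_width: 0.603
grasp_force: 0.0
```

Run:
```python
from h import *
b=snap('side','s2.png')['image']
o=manip.get_obs();print(o['position'])
cv2.imwrite('pics/c4.png',cv2.resize(b[130:240,240:350],(550,550),interpolation=3))
```

```text
[0.56140187 0.19087859 0.14936996]
```

View pics/c4.png

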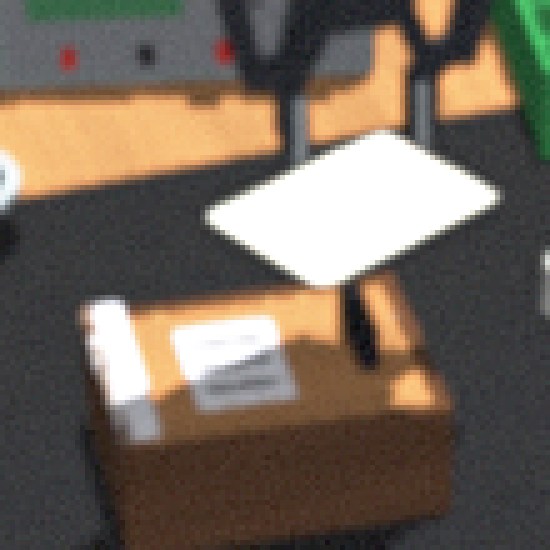

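The fingers at (298,160) and (423,140) straddle the handle at (360,325), so I can descend and grip.

>>> step_arm(
  moves=[
    [0.4,0,0,-25,0,0,0],
    [0.4,0,0,-50,0,0,0],
    [0.4,0,0,-65,0,0,0],
    [0.4,0,0,-75,0,0,0],
    [0.4,0,0,-80,0,0,0],
    [0.4,0,0,-80,0,0,0],
    [0.4,0,0,-80,0,0,0],
  ],
)

```text
clock: 3.05
position: [0.5624, 0.1899, 0.0698]
ee_rot: [0.745, 0.667, 0.001, 0.0]
ft_force: [0.4, 0.3, 0.9]
grip_width: 0.603
grasp_force: 0.0
```

>>> step_arm(
  moves=[
    [0.6,0,0,0,0,0,0],
    [0.8,0,0,0,0,0,0],
    [1,0,0,0,0,0,0],
    [1,0,0,0,0,0,0],
    [1,0,0,0,0,0,0],
    [1,0,0,0,0,0,0],
    [1,0,0,0,0,0,0],
    [1,0,0,0,0,0,0],
  ],
  grip_force=50,
)

```text
clock: 3.85
position: [0.5618, 0.1897, 0.069]
ee_rot: [0.745, 0.667, 0.0, 0.0]
ft_force: [0.6, -0.0, -0.2]
grip_width: 0.004
grasp_force: 0.0
```

```bash
python3 -c "
from workcell import manip
o=manip.get_obs();print(o)"
```

```text
{'clock': 3.85, 'joint_pos': array([-0.71497465,  0.38279731,  0.38324943,  1.72148132, -0.16004627,
        1.06802449, -0.39039848]), 'joint_velocities': array([-0.00105512,  0.00273668, -0.00030334, -0.00094652,  0.00108387,
       -0.00076417, -0.00081993]), 'tau': array([-8.09134076e-05, -5.75890589e+01,  6.49576128e+00, -3.47444594e+01,
        1.49222952e-02,  2.13467691e-03, -8.98675080e-05]), 'position': array([0.56183747, 0.18969613, 0.06903328]), 'ee_rot': array([7.45219588e-01, 6.66819138e-01, 5.29841243e-05, 3.63219920e-05]), 'ft_force': array([ 0.61674165, -0.0183828 , -0.24477464]), 'torque': array([-0.04364877,  0.0485681 ,  0.01297266]), 'grasp_force': 0.0, 'grip_width': 0.0038582521762400494}
```

The gripper closed with no resistance, so it missed the handle. I'll look.

Run:
```python
from h import *
b=snap('side','s3.png')['image'];a=snap('top','t3.png')['image']
im=np.hstack([cv2.resize(a[190:290,215:315],(400,400),interpolation=3),cv2.resize(b[140:240,240:340],(400,400),interpolation=3)])
cv2.imwrite('pics/c5.png',im)
```

```text
(no output)
```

View pics/c5.png

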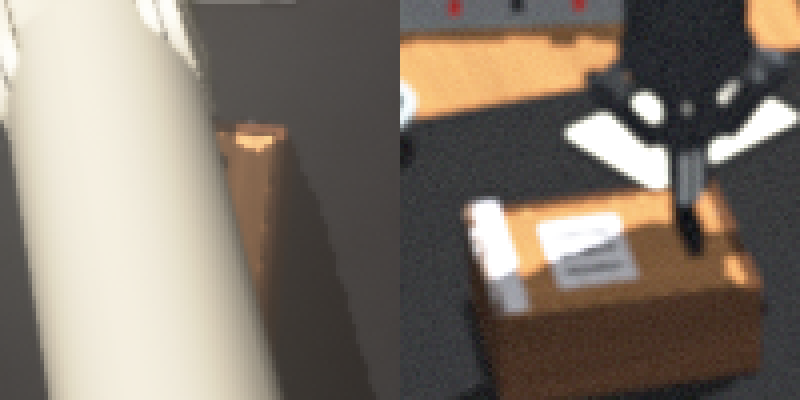

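The left half shows the handle hidden by the arm. On the right the shut fingers end at about (687,205), behind or above the handle's visible part at (692,230). I'll project the TCP and handle corners to check.

Run:
```python
from h import *
S=load('side');T=load('top')
f=lambda c,p:((w2px(c,p)-[240,140])*4).round(0).tolist()
print('tcp',f(S,[.5618,.1897,.069]),'gp',f(S,[.5618,.1897,.088]))
c,s=np.cos(-.111),np.sin(-.111)
for z in(.066,.092): print(z,f(S,[[.5125+c*x-s*y,.196+s*x+c*y,z] for x,y in((.05,.025),(.05,-.025),(.044,-.025),(.056,-.025))]))
# rays: handle near top end / far top end in original side image
```

```text
tcp [[286.0, 234.0]] gp [[285.0, 209.0]]
0.066 [[277.0, 216.0], [295.0, 259.0], [286.0, 260.0], [304.0, 258.0]]
0.092 [[276.0, 182.0], [295.0, 225.0], [285.0, 226.0], [304.0, 223.0]]
```

Run:
```python
from h import *
S=load('side')
f=lambda p:((w2px(S,p)-[240,130])*5).round(0).tolist()
for z in(.1494,.157,.168,.2): print(z,f([.5614,.1909,z]),f([.5614+.025,.1909-.003,z]),f([.5614-.025,.1909+.003,z]))
b=S['image'];cv2.imwrite('pics/c6.png',cv2.resize(b[165:215,385//1-100:350],(780,600),interpolation=cv2.INTER_CUBIC))
```

```text
0.1494 [[354.0, 206.0]] [[404.0, 200.0]] [[304.0, 212.0]]
0.157 [[354.0, 193.0]] [[404.0, 186.0]] [[304.0, 199.0]]
0.168 [[354.0, 173.0]] [[404.0, 167.0]] [[304.0, 180.0]]
0.2 [[354.0, 116.0]] [[405.0, 110.0]] [[302.0, 122.0]]
```

View pics/c6.png

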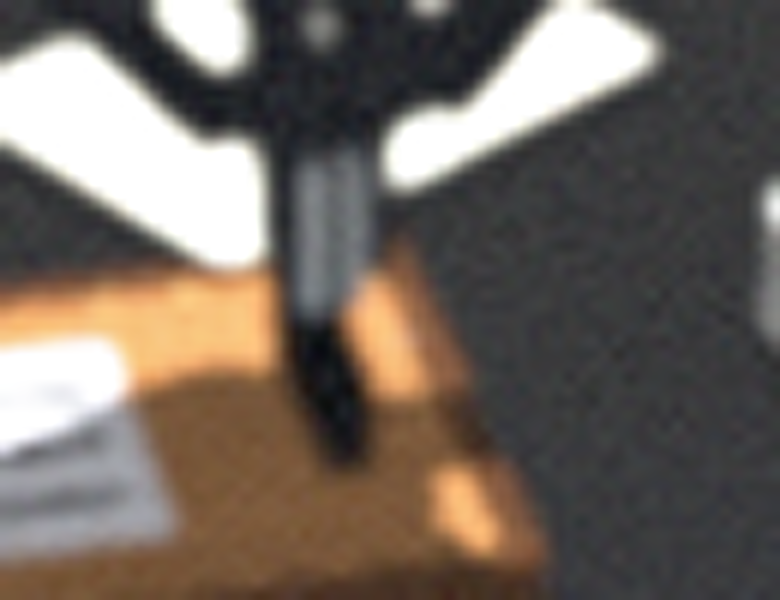

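The fingers at crop (325,310) end exactly at the handle's top ridge. The real tips are therefore about 23 mm higher than the reported TCP (z 69 mm reported, about 92 mm real). The open-finger picture agrees with this. I'll open, descend in stages while watching the force, and close again.

>>> step_arm(
  moves=[
    [0.6,0,0,0,0,0,0],
    [0.5,0,0,0,0,0,0],
    [0.5,0,0,0,0,0,0],
    [0.5,0,0,0,0,0,0],
    [0.5,0,0,0,0,0,0],
    [0.5,0,0,-4,0,0,0],
    [0.5,0,0,-8,0,0,0],
    [0.5,0,0,-8,0,0,0],
  ],
)

```text
clock: 4.75
position: [0.5613, 0.1895, 0.0602]
ee_rot: [0.745, 0.667, -0.001, -0.0]
ft_force: [0.4, 1.2, -0.0]
grip_width: 0.498
grasp_force: 0.0
```

>>> step_arm(
  moves=[
    [0.5,0,0,-2,0,0,0],
    [0.5,0,0,-4,0,0,0],
    [0.5,0,0,-4,0,0,0],
  ],
)

```text
clock: 5.05
position: [0.5617, 0.1897, 0.0567]
ee_rot: [0.745, 0.667, -0.0, -0.0]
ft_force: [0.3, -0.0, -0.3]
grip_width: 0.502
grasp_force: 0.0
```

Run:
```python
from h import *
S=np.load('side.npz');c=dict(S)
b=snap('side','s4.png')['image']
f=lambda p:((w2px(c,p)-[285,165])*12).round(0).tolist()
o=manip.get_obs();p=o['position'];print(p,o['grip_width'],f([p+[0,0,d] for d in(0,.01,.02,.025,.03)]))
cv2.imwrite('pics/c7.png',cv2.resize(b[165:215,285:350],(780,600),interpolation=cv2.INTER_CUBIC))
```

```text
[0.56171316 0.18963668 0.0568714 ] 0.5025628758696887 [[317.0, 449.0], [316.0, 410.0], [316.0, 371.0], [316.0, 351.0], [316.0, 332.0]]
```

View pics/c7.png

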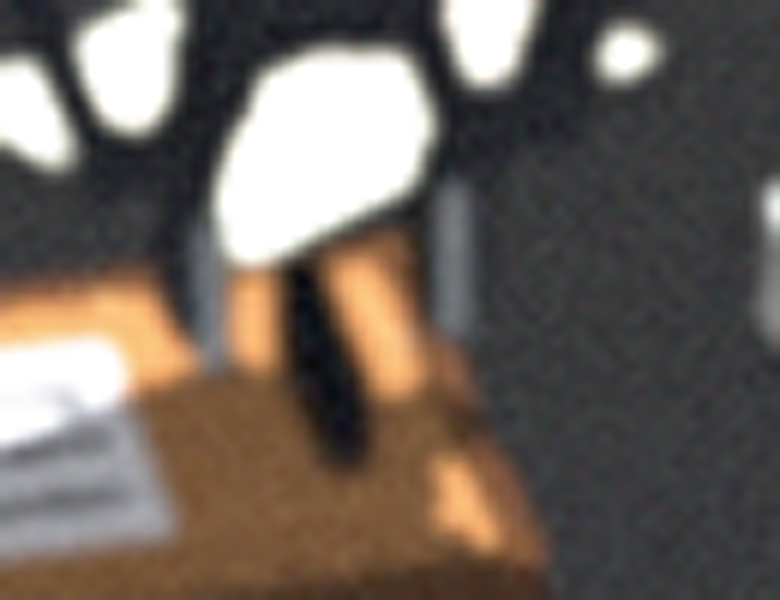

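The open fingertips at (212,370) and (452,335) straddle the handle, which runs from (305,260) to (345,460). They are about 25 mm above the reported TCP and there is no contact. I'll go 8 mm lower and grip.

>>> step_arm(
  moves=[
    [0.5,-1,0,-3,0,0,0],
    [0.5,-1.5,0,-6,0,0,0],
    [0.5,-1.5,0,-8,0,0,0],
    [0.5,-1.5,0,-8,0,0,0],
  ],
)

```text
clock: 5.5
position: [0.5601, 0.1896, 0.0486]
ee_rot: [0.745, 0.667, -0.0, -0.0]
ft_force: [0.2, -0.6, 0.4]
grip_width: 0.503
grasp_force: 0.0
```

>>> step_arm(
  moves=[
    [0.6,0,0,0,0,0,0],
    [0.7,0,0,0,0,0,0],
    [0.8,0,0,0,0,0,0],
    [0.9,0,0,0,0,0,0],
    [1,0,0,0,0,0,0],
    [1,0,0,0,0,0,0],
    [1,0,0,0,0,0,0],
    [1,0,0,0,0,0,0],
  ],
  grip_force=50,
)

```text
clock: 6.3
position: [0.5606, 0.1897, 0.0494]
ee_rot: [0.745, 0.667, 0.0, 0.0]
ft_force: [0.0, -0.9, 6.3]
grip_width: 0.124
grasp_force: 50.4
```

>>> step_arm(
  moves=[
    [1,-0.3,0,3.5,-0.003,-0.028,0],
    [1,-0.6,0,7,-0.006,-0.056,0],
    [1,-0.9,0,10.5,-0.009,-0.083,0],
    [1,-1.2,0.1,14.2,-0.0123,-0.111,0],
    [1,-1.5,0.2,18,-0.0154,-0.139,0],
    [1,-1.5,0.2,18,-0.0154,-0.139,0],
    [1,-1.5,0.2,18,-0.0154,-0.139,0],
  ],
)

```text
clock: 7.0
position: [0.5605, 0.1899, 0.0684]
ee_rot: [0.743, 0.665, 0.049, 0.054]
ft_force: [7.7, -1.2, 0.2]
grip_width: 0.121
grasp_force: 49.9
```

>>> step_arm(
  moves=[
    [1,2,-0.2,0,0,0,0],
    [1,4,-0.4,0,0,0,0],
    [1,6,-0.7,0,0,0,0],
    [1,9,-1,0,0,0,0],
    [1,9,-1,0,0,0,0],
  ],
)

```text
clock: 7.5
position: [0.568, 0.1888, 0.0668]
ee_rot: [0.743, 0.665, 0.047, 0.052]
ft_force: [-0.8, 0.9, -1.6]
grip_width: 0.122
grasp_force: 49.9
```

>>> step_arm(
  moves=[
    [1,4,-0.4,0,0,0,0],
    [1,8,-0.9,0,0,0,0],
    [1,12,-1.3,0,0,0,0],
    [1,15,-1.7,0,0,0,0],
    [1,15,-1.7,0,0,0,0],
  ],
)

```text
clock: 8.0
position: [0.5834, 0.1869, 0.067]
ee_rot: [0.744, 0.665, 0.047, 0.052]
ft_force: [0.3, 0.2, -2.0]
grip_width: 0.125
grasp_force: 49.8
```

>>> step_arm(
  moves=[
    [1,0,0,10,0,0,0],
    [1,0,0,30,0,0,0],
    [1,0,0,60,0.003,0.03,0],
    [1,0,0,90,0.007,0.07,0],
    [1,0,0,110,0.012,0.11,0],
    [1,0,0,120,0.0154,0.139,0],
    [1,0,0,120,0.0154,0.139,0],
    [1,0,0,120,0.0154,0.139,0],
  ],
)

```text
clock: 8.8
position: [0.5827, 0.1871, 0.1868]
ee_rot: [0.745, 0.667, 0.0, 0.0]
ft_force: [0.4, 0.4, -4.0]
grip_width: 0.124
grasp_force: 49.8
```

>>> step_arm(
  moves=[
    [1,-4,-25,0,0,0,0.01],
    [1,-10,-65,0,0,0,0.025],
    [1,-16,-105,0,0,0,0.04],
    [1,-22,-145,0,0,0,0.055],
    [1,-28,-185,0,0,0,0.07],
    [1,-34,-225,0,0,0,0.085],
    [1,-40,-265,0,0,0,0.1],
    [1,-46,-305,0,0,0,0.115],
    [1,-52,-345,0,0,0,0.13],
    [1,-58,-380,0,0,0,0.145],
  ],
)

```text
clock: 9.8
position: [0.5236, -0.1944, 0.1863]
ee_rot: [0.695, 0.719, -0.0, -0.0]
ft_force: [0.3, -0.2, -2.3]
grip_width: 0.124
grasp_force: 49.8
```

>>> step_arm(
  moves=[
    [1,-4,-15,0,0,0,0.005],
    [1,-8,-30,0,0,0,0.0085],
    [1,-8,-30,0,0,0,0.0085],
    [1,-8,-30,0,0,0,0.0085],
    [1,-8,-30,0,0,0,0.0085],
  ],
)

```text
clock: 10.3
position: [0.5171, -0.2212, 0.1866]
ee_rot: [0.691, 0.723, 0.0, -0.0]
ft_force: [1.1, 0.1, -3.4]
grip_width: 0.125
grasp_force: 49.8
```

```bash
cat > st.py <<'E'
from h import *
from scipy.spatial.transform import Rotation as R
o=manip.get_obs();M=R.from_quat(o['ee_rot']).as_matrix()
print('pos mm',(o['position']*1e3).round(1),'yaw',np.degrees(np.arctan2(M[1,1],M[0,1])).round(2),'z axis',M[:,2].round(4),'F',o['ft_force'].round(1),'T',o['torque'].round(2),'w',round(o['grip_width'],3),'f',o['grasp_force'],'t',o['clock'])
E
python3 st.py
```

```text
pos mm [ 517.1 -221.2  186.6] yaw 2.54 z axis [-2.e-04  6.e-04 -1.e+00] F [ 1.1  0.1 -3.4] T [-0.03 -0.1  -0.  ] w 0.125 f 49.83385384082794 t 10.3
```

>>> step_arm(
  moves=[
    [1,0,0,-25,0,0,0],
    [1,0,0,-60,0,0,0],
    [1,0,0,-95,0,0,0],
    [1,0,-1,-125,0,0,0],
    [1,0,-2,-150,0,0,0],
    [1,0,-2,-165,0,0,0],
    [1,0,-2,-171,0,0,0],
    [1,0,-2,-175,0,0,0],
    [1,0,-2,-175,0,0,0],
  ],
)

```text
clock: 11.2
position: [0.5174, -0.2247, 0.0126]
ee_rot: [0.692, 0.722, 0.0, 0.0]
ft_force: [-0.1, 0.1, -2.6]
grip_width: 0.122
grasp_force: 49.8
```

>>> step_arm(
  moves=[
    [1,0,0,-1,0,0,0],
    [1,0,0,-2,0,0,0],
    [1,0,0,-3,0,0,0],
    [1,0,0,-4,0,0,0],
    [1,0,0,-4,0,0,0],
  ],
)

```text
clock: 11.7
position: [0.5168, -0.2248, 0.008]
ee_rot: [0.692, 0.722, 0.0, -0.0]
ft_force: [0.2, -0.1, -2.3]
grip_width: 0.125
grasp_force: 49.8
```

```bash
python3 st.py
```

```text
pos mm [ 516.8 -224.8    8. ] yaw 2.43 z axis [ 0.e+00  1.e-04 -1.e+00] F [ 0.2 -0.1 -2.3] T [ 0.03 -0.1   0.01] w 0.125 f 49.84735608100891 t 11.7
```

>>> step_arm(
  moves=[
    [1,0,0,-1,0,0,0],
    [1,0,0,-2,0,0,0],
    [1,0,0,-2.5,0,0,0],
    [1,0,0,-2.5,0,0,0],
  ],
)

```text
clock: 12.1
position: [0.5169, -0.2248, 0.0055]
ee_rot: [0.692, 0.722, 0.0, 0.0]
ft_force: [0.9, 0.2, -1.9]
grip_width: 0.122
grasp_force: 49.9
```

```bash
python3 st.py
```

```text
pos mm [ 516.9 -224.8    5.5] yaw 2.43 z axis [ 1.e-04  0.e+00 -1.e+00] F [ 0.9  0.2 -1.9] T [ 0.03 -0.05 -0.  ] w 0.122 f 49.90359842777252 t 12.1
```

>>> step_arm(
  moves=[
    [1,0,0,-0.7,0,0,0],
    [1,0,0,-1.4,0,0,0],
    [1,0,0,-1.4,0,0,0],
  ],
)

```text
clock: 12.4
position: [0.5169, -0.2249, 0.0054]
ee_rot: [0.692, 0.722, 0.0, -0.0]
ft_force: [-6.2, 3.5, 14.5]
grip_width: 0.124
grasp_force: 52.1
```

```bash
python3 st.py
```

```text
pos mm [ 516.9 -224.9    5.4] yaw 2.42 z axis [ 4.e-04  9.e-04 -1.e+00] F [-6.2  3.5 14.5] T [0.68 1.39 0.05] w 0.124 f 52.06625282764435 t 12.4
```

>>> step_arm(
  moves=[
    [1,0,0,1,0,0,0],
    [1,2,0.1,1,0,0,0],
    [1,4,0.2,1,0,0,0],
    [1,6,0.3,1,0,0,0],
    [1,7,0.3,1,0,0,0],
    [1,7,0.3,1,0,0,0],
  ],
)

```text
clock: 13.0
position: [0.5234, -0.2251, 0.0054]
ee_rot: [0.692, 0.722, -0.0, -0.0]
ft_force: [-4.6, 0.1, 7.1]
grip_width: 0.126
grasp_force: 51.0
```

>>> step_arm(
  moves=[
    [1,1,0,0,0,0,0],
    [1,2,0.1,0,0,0,0],
    [1,2,0.1,0,0,0,0],
  ],
)

```text
clock: 13.3
position: [0.5253, -0.2251, 0.0054]
ee_rot: [0.692, 0.722, -0.0, -0.0]
ft_force: [-5.0, 0.4, 6.3]
grip_width: 0.125
grasp_force: 51.0
```

```bash
python3 st.py
```

```text
pos mm [ 525.3 -225.1    5.4] yaw 2.4 z axis [-8.e-04 -3.e-04 -1.e+00] F [-5.   0.4  6.3] T [-0.06  1.13 -0.  ] w 0.125 f 50.991636514663696 t 13.3
```

Only sliding friction so far. I'll continue in small steps.

>>> step_arm(
  moves=[
    [1,0.7,0,0.3,0,0,0],
    [1,1.5,0.1,0.3,0,0,0],
    [1,1.5,0.1,0.3,0,0,0],
  ],
)

```text
clock: 13.6
position: [0.5274, -0.2245, 0.0054]
ee_rot: [0.692, 0.722, -0.0, 0.0]
ft_force: [-1.8, -1.9, 1.4]
grip_width: 0.126
grasp_force: 50.3
```

>>> step_arm(
  moves=[
    [1,0.7,0,0,0,0,0],
    [1,1.3,0.1,0,0,0,0],
    [1,1.3,0.1,0,0,0,0],
  ],
)

```text
clock: 13.9
position: [0.5284, -0.2243, 0.0054]
ee_rot: [0.692, 0.722, -0.0, -0.0]
ft_force: [-4.7, -0.5, 3.1]
grip_width: 0.127
grasp_force: 50.6
```

```bash
python3 st.py
```

```text
pos mm [ 528.4 -224.3    5.4] yaw 2.43 z axis [-5.e-04  1.e-04 -1.e+00] F [-4.7 -0.5  3.1] T [-0.12  1.01  0.06] w 0.127 f 50.631784200668335 t 13.9
```

>>> step_arm(
  moves=[
    [1,0.6,0,0,0,0,0],
    [1,1,0,0,0,0,0],
    [1,1,0,0,0,0,0],
  ],
)

```text
clock: 14.2
position: [0.5284, -0.2244, 0.0054]
ee_rot: [0.692, 0.722, -0.001, -0.001]
ft_force: [-9.4, 0.9, 8.3]
grip_width: 0.126
grasp_force: 51.2
```

```bash
python3 st.py
```

```text
pos mm [ 528.4 -224.4    5.4] yaw 2.41 z axis [-2.1e-03  6.0e-04 -1.0e+00] F [-9.4  0.9  8.3] T [-0.01  1.92  0.09] w 0.126 f 51.24876916408539 t 14.2
```

The end stop is met at 528.4 mm, against a predicted 528.5. Next I'll push towards the long stop.

>>> step_arm(
  moves=[
    [1,-0.7,0,0.2,0,0,0],
    [1,-0.8,2,0.2,0,0,0],
    [1,-0.9,4,0.2,0,0,0],
    [1,-1,6,0.2,0,0,0],
    [1,-1,7.5,0.2,0,0,0],
    [1,-1,7.5,0.2,0,0,0],
  ],
)

```text
clock: 14.8
position: [0.5281, -0.2172, 0.0054]
ee_rot: [0.692, 0.722, -0.0, 0.0]
ft_force: [-4.7, -2.5, 0.4]
grip_width: 0.123
grasp_force: 50.2
```

>>> step_arm(
  moves=[
    [1,0,0.7,0,0,0,0],
    [1,-0.1,1.5,0,0,0,0],
    [1,-0.1,1.5,0,0,0,0],
  ],
)

```text
clock: 15.1
position: [0.5281, -0.2158, 0.0054]
ee_rot: [0.692, 0.722, -0.0, 0.0]
ft_force: [-4.2, -3.0, 0.2]
grip_width: 0.125
grasp_force: 50.2
```

```bash
python3 st.py
```

```text
pos mm [ 528.1 -215.8    5.4] yaw 2.41 z axis [-5.e-04 -8.e-04 -1.e+00] F [-4.2 -3.   0.2] T [-0.75  0.95  0.16] w 0.125 f 50.22083759307861 t 15.1
```

>>> step_arm(
  moves=[
    [1,0,0.7,0,0,0,0],
    [1,0,1.4,0,0,0,0],
    [1,0,1.4,0,0,0,0],
  ],
)

```text
clock: 15.4
position: [0.528, -0.2146, 0.0054]
ee_rot: [0.692, 0.722, -0.001, 0.0]
ft_force: [-4.3, -4.6, 0.3]
grip_width: 0.124
grasp_force: 50.2
```

>>> step_arm(
  moves=[
    [1,0,0.6,0,0,0,0],
    [1,0,1.2,0,0,0,0],
    [1,0,1.2,0,0,0,0],
  ],
)

```text
clock: 15.7
position: [0.5281, -0.2146, 0.0055]
ee_rot: [0.692, 0.722, -0.001, 0.001]
ft_force: [-2.4, -7.6, -1.6]
grip_width: 0.127
grasp_force: 49.9
```

```bash
python3 st.py
```

```text
pos mm [ 528.1 -214.6    5.5] yaw 2.37 z axis [ 1.0e-04 -2.6e-03 -1.0e+00] F [-2.4 -7.6 -1.6] T [-1.75  0.73  0.21] w 0.127 f 49.92383658885956 t 15.7
```

Both stops are met. I'll release, then push gently on the middle of the free edges with the shut fingers, so the board can square itself against the stops.

>>> step_arm(
  moves=[
    [1,0,-0.6,0,0,0,0],
    [0.8,0,-0.6,0,0,0,0],
    [0.6,0,-0.6,0,0,0,0],
    [0.5,0,-0.6,0,0,0,0],
    [0.5,0,-0.6,0,0,0,0],
    [0.5,0,-0.6,5,0,0,0],
    [0.5,0,-0.6,25,0,0,0],
    [0.5,0,-0.6,50,0,0,0],
    [0.5,0,-0.6,65,0,0,0],
    [0.7,0,-0.6,65,0,0,0],
  ],
)

```text
clock: 16.7
position: [0.53, -0.2136, 0.0729]
ee_rot: [0.692, 0.722, 0.001, 0.002]
ft_force: [-0.2, -0.1, -0.1]
grip_width: 0.345
grasp_force: 0.0
```

>>> step_arm(
  moves=[
    [1,-12,-25,0,0,0,0],
    [1,-30,-60,0,0,0,0],
    [1,-48,-88,0,0,0,0],
    [1,-48,-88,-15,0,0,0],
    [1,-48,-88,-40,0,0,0],
    [1,-48,-88,-60,0,0,0],
    [1,-48,-88,-68,0,0,0],
    [1,-48,-88,-72,0,0,0],
    [1,-48,-88,-72,0,0,0],
  ],
)

```text
clock: 17.6
position: [0.4806, -0.301, -0.0016]
ee_rot: [0.692, 0.722, -0.0, -0.0]
ft_force: [0.2, -0.2, -0.3]
grip_width: -0.004
grasp_force: 0.0
```

```bash
python3 st.py
```

```text
pos mm [ 480.6 -301.    -1.6] yaw 2.45 z axis [-4.e-04  1.e-04 -1.e+00] F [ 0.2 -0.2 -0.3] T [0.03 0.02 0.  ] w -0.004 f 0.0 t 17.6
```

>>> step_arm(
  moves=[
    [1,0,3,-1,0,0,0],
    [1,0,7,-1.5,0,0,0],
    [1,0,11,-1.5,0,0,0],
    [1,0,14,-1.5,0,0,0],
    [1,0,16,-1.5,0,0,0],
    [1,0,16,-1.5,0,0,0],
  ],
)

```text
clock: 18.2
position: [0.4807, -0.2848, -0.0028]
ee_rot: [0.692, 0.722, 0.0, 0.0]
ft_force: [0.5, 0.0, -0.2]
grip_width: -0.003
grasp_force: 0.0
```

>>> step_arm(
  moves=[
    [1,0,1,0,0,0,0],
    [1,0,2,0,0,0,0],
    [1,0,2,0,0,0,0],
  ],
)

```text
clock: 18.5
position: [0.4805, -0.2832, -0.0029]
ee_rot: [0.692, 0.722, 0.0, 0.0]
ft_force: [0.8, -0.5, -0.1]
grip_width: -0.001
grasp_force: 0.0
```

```bash
python3 st.py
```

```text
pos mm [ 480.5 -283.2   -2.9] yaw 2.43 z axis [ 1.e-04  0.e+00 -1.e+00] F [ 0.8 -0.5 -0.1] T [-0.03 -0.02  0.04] w -0.001 f 0.0 t 18.5
```

>>> step_arm(
  moves=[
    [1,0,0.7,0,0,0,0],
    [1,0,1.4,0,0,0,0],
    [1,0,1.4,0,0,0,0],
  ],
)

```text
clock: 18.8
position: [0.4805, -0.2817, -0.0029]
ee_rot: [0.692, 0.722, 0.0, -0.0]
ft_force: [0.5, -0.4, -0.2]
grip_width: -0.002
grasp_force: 0.0
```

>>> step_arm(
  moves=[
    [1,0,0.6,0,0,0,0],
    [1,0,1.2,0,0,0,0],
    [1,0,1.2,0,0,0,0],
  ],
)

```text
clock: 19.1
position: [0.4806, -0.2805, -0.0029]
ee_rot: [0.692, 0.722, 0.0, 0.0]
ft_force: [0.2, -0.7, 0.1]
grip_width: 0.001
grasp_force: 0.0
```

```bash
python3 st.py
```

```text
pos mm [ 480.6 -280.5   -2.9] yaw 2.44 z axis [ 1.e-04  1.e-04 -1.e+00] F [ 0.2 -0.7  0.1] T [ 0.01 -0.01 -0.02] w 0.001 f 0.0 t 19.1
```

>>> step_arm(
  moves=[
    [1,0,0.7,0,0,0,0],
    [1,0,1.4,0,0,0,0],
    [1,0,1.4,0,0,0,0],
  ],
)

```text
clock: 19.4
position: [0.4806, -0.2791, -0.0029]
ee_rot: [0.692, 0.722, 0.0, 0.0]
ft_force: [-0.3, -0.9, -0.6]
grip_width: 0.002
grasp_force: 0.0
```

>>> step_arm(
  moves=[
    [1,0,0.7,0,0,0,0],
    [1,0,1.4,0,0,0,0],
    [1,0,1.4,0,0,0,0],
  ],
)

```text
clock: 19.7
position: [0.4805, -0.2777, -0.0029]
ee_rot: [0.692, 0.722, 0.0, -0.0]
ft_force: [0.3, -0.0, 1.2]
grip_width: -0.0
grasp_force: 0.0
```

Run:
```python
exec(open('st.py').read())
snap('side','s5.png');snap('top','t5.png')
```

```text
pos mm [ 480.5 -277.7   -2.9] yaw 2.44 z axis [ 0.e+00  1.e-04 -1.e+00] F [ 0.3 -0.   1.2] T [ 0.   -0.06 -0.03] w -0.0 f 0.0 t 19.7
```

```bash
cat > edge.py <<'E'
from h import *
import sys
# scan along plate axes at cover-top height; print saturation transitions (wood vs grey)
X0,Y0,A=.4738,-.2200,.0436
def w(x,y,z):c,s=np.cos(A),np.sin(A);return [X0+(c*x-s*y)/1e3,Y0+(s*x+c*y)/1e3,z/1e3]
def prof(c,fix,ax,rng,z):
    t=np.arange(*rng,1.0);P=[w(fix,v,z) if ax=='y' else w(v,fix,z) for v in t]
    uv=w2px(c,P).astype(np.float32);I=cv2.remap(c['image'],uv[:,0].reshape(1,-1),uv[:,1].reshape(1,-1),cv2.INTER_LINEAR)[0].astype(float)
    return t,I[:,2]-I[:,0]
for n in('side','top'):
    c=load(n)
    for f in(-50,-30,-10,10,30,50,65):
        t,s=prof(c,f,'y',(-70,-30),22);print(n,'-y edge at x',f,[int(v) for v in s[::3]])
    for f in(-30,-10,10,30,45):
        t,s=prof(c,f,'x',(-90,-55),22);print(n,'-x edge at y',f,[int(v) for v in s[::3]])
E
python3 edge.py
```

```text
side -y edge at x -50 [-9, -6, -4, -8, 8, 38, 55, 61, 57, 63, 61, 61, 61, 64]
side -y edge at x -30 [-7, -8, -7, -7, 8, 38, 60, 61, 61, 60, 62, 62, 57, 34]
side -y edge at x -10 [-6, -7, -6, -6, 7, 39, 63, 59, 57, 60, 62, 60, 61, 43]
side -y edge at x 10 [-8, -9, -7, -5, -7, -9, -8, -5, -9, -6, -4, -3, -7, -6]
side -y edge at x 30 [-6, -5, -5, -9, -2, 22, 69, 103, 116, 81, 39, -1, -8, -6]
side -y edge at x 50 [-12, -12, -10, -14, -8, 21, 73, 117, 127, 122, 122, 124, 123, 116]
side -y edge at x 65 [-9, -9, -10, -12, -11, 11, 66, 118, 127, 122, 124, 122, 121, 123]
side -x edge at y -30 [-5, -4, -8, -7, -8, -4, 27, 57, 64, 61, 62, 63]
side -x edge at y -10 [-7, -9, -7, -9, -12, -3, 32, 59, 60, 60, 60, 64]
side -x edge at y 10 [-13, -13, -13, -13, -14, -12, 44, 125, 127, 120, 122, 123]
side -x edge at y 30 [-11, -14, -13, -12, -16, -8, 57, 124, 125, 126, 124, 125]
side -x edge at y 45 [-13, -10, -12, -12, -13, -10, 51, 125, 125, 124, 123, 124]
top -y edge at x -50 [23, 23, 23, 23, 23, 22, 22, 23, 23, 24, 24, 24, 24, 24]
top -y edge at x -30 [23, 23, 23, 23, 24, 24, 24, 24, 24, 26, 26, 26, 26, 27]
top -y edge at x -10 [24, 24, 24, 25, 25, 26, 27, 27, 28, 28, 28, 30, 30, 31]
top -y edge at x 10 [26, 27, 27, 28, 28, 29, 29, 31, 31, 32, 34, 34, 32, 32]
top -y edge at x 30 [30, 31, 32, 33, 33, 34, 34, 33, 33, 31, 30, 30, 29, 29]
top -y edge at x 50 [34, 33, 33, 31, 30, 29, 28, 27, 32, 61, 98, 108, 107, 105]
top -y edge at x 65 [30, 30, 28, 27, 25, 17, 7, 18, 74, 103, 106, 108, 106, 105]
top -x edge at y -30 [23, 23, 22, 23, 22, 22, 22, 23, 24, 23, 24, 24]
top -x edge at y -10 [24, 23, 24, 24, 24, 24, 25, 25, 26, 26, 26, 26]
top -x edge at y 10 [24, 26, 26, 26, 28, 28, 28, 27, 28, 30, 30, 30]
top -x edge at y 30 [29, 29, 30, 31, 31, 32, 33, 33, 33, 31, 31, 30]
top -x edge at y 45 [32, 32, 32, 31, 31, 30, 29, 29, 29, 28, 27, 28]
```

>>> step_arm(
  moves=[
    [1,0,-5,0,0,0,0],
    [1,0,-12,0,0,0,0],
    [1,0,-12,-1,0,0,0],
    [1,0,-12,-2,0,0,0],
    [1,0,-12,-3,0,0,0],
    [1,0,-12,-3,0,0,0],
  ],
)

```text
clock: 20.4
position: [0.4804, -0.2895, -0.0061]
ee_rot: [0.692, 0.722, 0.0, -0.0]
ft_force: [0.7, 0.3, 0.2]
grip_width: 0.002
grasp_force: 0.0
```

>>> step_arm(
  moves=[
    [1,0,0,-1,0,0,0],
    [1,0,0,-2,0,0,0],
    [1,0,0,-2,0,0,0],
  ],
)

```text
clock: 20.7
position: [0.4805, -0.2897, -0.008]
ee_rot: [0.692, 0.722, 0.0, -0.0]
ft_force: [-0.1, 0.1, 0.1]
grip_width: -0.001
grasp_force: 0.0
```

```bash
python3 st.py
```

```text
pos mm [ 480.5 -289.7   -8. ] yaw 2.44 z axis [-1.e-04  1.e-04 -1.e+00] F [-0.1  0.1  0.1] T [-0.03  0.03 -0.05] w -0.001 f 0.0 t 20.7
```

>>> step_arm(
  moves=[
    [1,0,3,0,0,0,0],
    [1,0,6,0,0,0,0],
    [1,0,8,0,0,0,0],
    [1,0,9,0,0,0,0],
    [1,0,9,0,0,0,0],
  ],
)

```text
clock: 21.2
position: [0.4806, -0.2806, -0.0079]
ee_rot: [0.692, 0.722, 0.0, 0.0]
ft_force: [0.8, -0.2, -0.2]
grip_width: 0.0
grasp_force: 0.0
```

>>> step_arm(
  moves=[
    [1,0,0.7,0,0,0,0],
    [1,0,1.4,0,0,0,0],
    [1,0,1.4,0,0,0,0],
  ],
)

```text
clock: 21.5
position: [0.4805, -0.2794, -0.0079]
ee_rot: [0.692, 0.722, 0.0, -0.0]
ft_force: [-0.4, -0.1, 0.4]
grip_width: -0.005
grasp_force: 0.0
```

>>> step_arm(
  moves=[
    [1,0,0.7,0,0,0,0],
    [1,0,1.4,0,0,0,0],
    [1,0,1.4,0,0,0,0],
  ],
)

```text
clock: 21.8
position: [0.4805, -0.2779, -0.0079]
ee_rot: [0.692, 0.722, 0.0, -0.0]
ft_force: [0.4, -0.3, 0.5]
grip_width: 0.0
grasp_force: 0.0
```

```bash
python3 st.py
```

```text
pos mm [ 480.5 -277.9   -7.9] yaw 2.44 z axis [ 1.e-04  1.e-04 -1.e+00] F [ 0.4 -0.3  0.5] T [-0.05 -0.04  0.  ] w 0.0 f 0.0 t 21.8
```

>>> step_arm(
  moves=[
    [1,0,0.7,0,0,0,0],
    [1,0,1.4,0,0,0,0],
    [1,0,1.4,0,0,0,0],
  ],
)

```text
clock: 22.1
position: [0.4806, -0.2771, -0.0077]
ee_rot: [0.692, 0.722, -0.0, 0.0]
ft_force: [0.4, -2.0, 0.6]
grip_width: -0.0
grasp_force: 0.9
```

>>> step_arm(
  moves=[
    [1,0,0.7,0,0,0,0],
    [1,0,1.4,0,0,0,0],
    [1,0,1.4,0,0,0,0],
  ],
)

```text
clock: 22.4
position: [0.4807, -0.2758, -0.0074]
ee_rot: [0.692, 0.722, 0.0, 0.001]
ft_force: [-1.0, -3.2, 5.0]
grip_width: -0.0
grasp_force: 2.4
```

```bash
python3 st.py
```

```text
pos mm [ 480.7 -275.8   -7.4] yaw 2.41 z axis [ 8.e-04 -6.e-04 -1.e+00] F [-1.  -3.2  5. ] T [-0.7   0.3  -0.05] w -0.0 f 2.3886309983208776 t 22.4
```

>>> step_arm(
  moves=[
    [1,0,-4,0,0,0,0],
    [1,0,-7,0,0,0,0],
    [1,0,-7,-1,0,0,0],
    [1,0,-7,-2,0,0,0],
    [1,0,-7,-2,0,0,0],
  ],
)

```text
clock: 22.9
position: [0.4803, -0.2819, -0.0102]
ee_rot: [0.692, 0.722, -0.0, -0.0]
ft_force: [-0.1, -0.0, -0.5]
grip_width: -0.001
grasp_force: 0.0
```

>>> step_arm(
  moves=[
    [1,0,0,-0.8,0,0,0],
    [1,0,0,-1.5,0,0,0],
    [1,0,0,-1.5,0,0,0],
  ],
)

```text
clock: 23.2
position: [0.4804, -0.2821, -0.0115]
ee_rot: [0.692, 0.722, 0.0, -0.0]
ft_force: [0.6, 0.1, -0.1]
grip_width: 0.001
grasp_force: 0.0
```

```bash
python3 st.py
```

```text
pos mm [ 480.4 -282.1  -11.5] yaw 2.44 z axis [-1.e-04  2.e-04 -1.e+00] F [ 0.6  0.1 -0.1] T [ 0.03  0.05 -0.06] w 0.001 f 0.0 t 23.2
```

>>> step_arm(
  moves=[
    [1,0,2,-0.5,0,0,0],
    [1,0,3,-0.5,0,0,0],
    [1,0,4,-0.5,0,0,0],
    [1,0,4.7,-0.5,0,0,0],
    [1,0,4.7,-0.5,0,0,0],
  ],
)

```text
clock: 23.7
position: [0.4805, -0.2796, -0.0114]
ee_rot: [0.692, 0.722, -0.001, 0.001]
ft_force: [0.8, -8.1, -1.5]
grip_width: 0.003
grasp_force: 3.8
```

>>> step_arm(
  moves=[
    [1,0,0.7,0,0,0,0],
    [1,0,1.2,0,0,0,0],
    [1,0,1.2,0,0,0,0],
  ],
)

```text
clock: 24.0
position: [0.4806, -0.2796, -0.0111]
ee_rot: [0.693, 0.721, -0.001, 0.002]
ft_force: [0.4, -10.4, -0.7]
grip_width: -0.003
grasp_force: 5.4
```

```bash
python3 st.py
```

```text
pos mm [ 480.6 -279.6  -11.1] yaw 2.32 z axis [ 0.0018 -0.0044 -1.    ] F [  0.4 -10.4  -0.7] T [-2.46 -0.06  0.01] w -0.003 f 5.44222648255527 t 24.0
```

The long edge is pressed solidly against its stop (10 N, no movement). Now the same check in x, at the middle of the -x edge.

>>> step_arm(
  moves=[
    [1,0,-6,0,0,0,0],
    [1,0,-12,0,0,0,0],
    [1,0,-12,25,0,0,0],
    [1,-30,-5,40,0,0,0],
    [1,-70,25,40,0,0,0],
    [1,-105,60,40,0,0,0],
    [1,-105,60,40,0,0,0],
    [1,-105,60,20,0,0,0],
    [1,-105,60,6,0,0,0],
    [1,-105,60,3,0,0,0],
  ],
)

```text
clock: 25.0
position: [0.3749, -0.216, -0.0098]
ee_rot: [0.692, 0.722, -0.0, -0.001]
ft_force: [-1.1, -0.6, 0.6]
grip_width: -0.001
grasp_force: 0.0
```

>>> step_arm(
  moves=[
    [1,0,0,-1.5,0,0,0],
    [1,0,0,-3,0,0,0],
    [1,0,0,-3,0,0,0],
    [1,0,0,-3,0,0,0],
  ],
)

```text
clock: 25.4
position: [0.3758, -0.2164, -0.0115]
ee_rot: [0.692, 0.722, 0.0, 0.0]
ft_force: [-0.4, 0.6, -0.4]
grip_width: 0.002
grasp_force: 0.0
```

```bash
python3 st.py
```

```text
pos mm [ 375.8 -216.4  -11.5] yaw 2.43 z axis [ 7.e-04 -0.e+00 -1.e+00] F [-0.4  0.6 -0.4] T [-0.02 -0.   -0.02] w 0.002 f 0.0 t 25.4
```

>>> step_arm(
  moves=[
    [1,3,0,-0.5,0,0,0],
    [1,6,0,-0.5,0,0,0],
    [1,9,0,-0.5,0,0,0],
    [1,11,0,-0.5,0,0,0],
    [1,13,0,-0.5,0,0,0],
    [1,13,0,-0.5,0,0,0],
  ],
)

```text
clock: 26.0
position: [0.3888, -0.2163, -0.0124]
ee_rot: [0.692, 0.722, -0.0, 0.0]
ft_force: [0.2, 0.3, 0.2]
grip_width: -0.007
grasp_force: 0.0
```

>>> step_arm(
  moves=[
    [1,0.7,0,0,0,0,0],
    [1,1.4,0,0,0,0,0],
    [1,1.4,0,0,0,0,0],
  ],
)

```text
clock: 26.3
position: [0.39, -0.2164, -0.0124]
ee_rot: [0.692, 0.722, 0.0, 0.0]
ft_force: [0.2, 0.1, -0.2]
grip_width: -0.002
grasp_force: 0.0
```

>>> step_arm(
  moves=[
    [1,0.7,0,0,0,0,0],
    [1,1.4,0,0,0,0,0],
    [1,1.4,0,0,0,0,0],
  ],
)

```text
clock: 26.6
position: [0.3914, -0.2163, -0.0124]
ee_rot: [0.692, 0.722, 0.0, 0.0]
ft_force: [0.1, -0.8, -0.0]
grip_width: 0.001
grasp_force: 0.0
```

```bash
python3 st.py
```

```text
pos mm [ 391.4 -216.3  -12.4] yaw 2.44 z axis [ 1.e-04 -0.e+00 -1.e+00] F [ 0.1 -0.8 -0. ] T [0.02 0.08 0.07] w 0.001 f 0.0 t 26.6
```

>>> step_arm(
  moves=[
    [1,0.7,0,0,0,0,0],
    [1,1.4,0,0,0,0,0],
    [1,1.4,0,0,0,0,0],
  ],
)

```text
clock: 26.9
position: [0.3928, -0.2163, -0.0124]
ee_rot: [0.692, 0.722, 0.0, 0.0]
ft_force: [0.8, 0.4, -0.1]
grip_width: 0.0
grasp_force: 0.0
```

>>> step_arm(
  moves=[
    [1,0.7,0,0,0,0,0],
    [1,1.4,0,0,0,0,0],
    [1,1.4,0,0,0,0,0],
  ],
)

```text
clock: 27.2
position: [0.3942, -0.2163, -0.0124]
ee_rot: [0.692, 0.722, 0.0, 0.0]
ft_force: [-0.0, 0.0, 0.0]
grip_width: 0.001
grasp_force: 0.0
```

```bash
python3 st.py
```

```text
pos mm [ 394.2 -216.3  -12.4] yaw 2.44 z axis [ 2.e-04 -0.e+00 -1.e+00] F [-0.  0.  0.] T [-0.   -0.03 -0.02] w 0.001 f 0.0 t 27.2
```

>>> step_arm(
  moves=[
    [1,0.7,0,0,0,0,0],
    [1,1.4,0,0,0,0,0],
    [1,1.4,0,0,0,0,0],
  ],
)

```text
clock: 27.5
position: [0.3957, -0.2163, -0.0124]
ee_rot: [0.692, 0.722, 0.0, 0.0]
ft_force: [0.1, 0.4, 0.4]
grip_width: -0.004
grasp_force: 0.0
```

>>> step_arm(
  moves=[
    [1,0.7,0,0,0,0,0],
    [1,1.4,0,0,0,0,0],
    [1,1.4,0,0,0,0,0],
  ],
)

```text
clock: 27.8
position: [0.3964, -0.2163, -0.0125]
ee_rot: [0.692, 0.722, -0.0, -0.0]
ft_force: [-4.0, -0.3, 1.6]
grip_width: 0.0
grasp_force: 1.5
```

```bash
python3 st.py
```

```text
pos mm [ 396.4 -216.3  -12.5] yaw 2.42 z axis [-1.e-03  3.e-04 -1.e+00] F [-4.  -0.3  1.6] T [ 0.01  0.65 -0.01] w 0.0 f 1.517212986946106 t 27.8
```

>>> step_arm(
  moves=[
    [1,0.6,0,0,0,0,0],
    [1,1,0,0,0,0,0],
    [1,1,0,0,0,0,0],
  ],
)

```text
clock: 28.1
position: [0.3964, -0.2163, -0.0127]
ee_rot: [0.692, 0.722, -0.001, -0.001]
ft_force: [-7.4, 0.0, 5.1]
grip_width: -0.0
grasp_force: 3.5
```

```bash
python3 st.py
```

```text
pos mm [ 396.4 -216.3  -12.7] yaw 2.4 z axis [-2.5e-03  7.0e-04 -1.0e+00] F [-7.4  0.   5.1] T [-0.01  1.52  0.  ] w -0.0 f 3.5005436092615128 t 28.1
```

>>> step_arm(
  moves=[
    [1,-5,0,0,0,0,0],
    [1,-10,0,0,0,0,0],
    [1,-10,0,25,0,0,0],
    [1,-10,0,70,0,0,0],
    [1,-10,0,115,0,0,0],
    [1,-10,0,160,0,0,0],
    [1,10,40,180,0,0,0],
    [1,20,85,180,0,0,0],
    [1,30,130,180,0,0,0],
    [1,40,175,180,0,0,0],
  ],
)

```text
clock: 29.1
position: [0.4382, -0.0395, 0.1681]
ee_rot: [0.692, 0.722, 0.001, 0.0]
ft_force: [1.3, -1.0, 0.2]
grip_width: 0.002
grasp_force: 0.0
```

>>> step_arm(
  moves=[
    [1,10,45,0,0,0,0],
    [1,20,90,0,0,0,0],
    [1,20,90,0,0,0,0],
    [1,20,90,0,0,0,0],
  ],
)

```text
clock: 29.5
position: [0.4579, 0.0494, 0.1675]
ee_rot: [0.691, 0.723, -0.0, 0.0]
ft_force: [0.1, -1.0, -0.4]
grip_width: -0.003
grasp_force: 0.0
```

```bash
python3 st.py
python3 - <<'E'
from h import *
a=snap('top','t6.png')['image'];b=snap('side','s6.png')['image']
im=np.hstack([cv2.resize(a[205:315,365:455],(400,489),interpolation=3),cv2.resize(b[170:400,225:415],(400,484),interpolation=3)[:484].copy() if 0 else cv2.resize(b[170:400,225:415],(400,489),interpolation=3)])
cv2.imwrite('pics/c8.png',im)
E
python3 edge.py
```

```text
pos mm [457.9  49.4 167.5] yaw 2.56 z axis [ 2.e-04 -3.e-04 -1.e+00] F [ 0.1 -1.  -0.4] T [-0.03  0.03 -0.01] w -0.003 f 0.0 t 29.5
side -y edge at x -50 [-11, -13, -12, -14, -9, 20, 73, 120, 124, 121, 122, 123, 124, 120]
side -y edge at x -30 [-13, -13, -12, -12, -6, 25, 74, 121, 127, 123, 123, 125, 113, 48]
side -y edge at x -10 [-13, -12, -13, -13, -9, 20, 75, 120, 124, 123, 125, 125, 116, 51]
side -y edge at x 10 [-15, -13, -12, -15, -9, 24, 76, 124, 126, 123, 124, 121, 115, 51]
side -y edge at x 30 [-10, -11, -11, -13, -8, 21, 75, 122, 125, 124, 124, 122, 122, 121]
side -y edge at x 50 [-9, -10, -8, -12, -9, 22, 75, 121, 125, 122, 121, 123, 123, 119]
side -y edge at x 65 [-9, -9, -9, -9, -12, 13, 69, 120, 126, 120, 120, 122, 122, 120]
side -x edge at y -30 [-9, -11, -12, -12, -12, -14, 41, 126, 123, 120, 120, 120]
side -x edge at y -10 [-10, -9, -8, -11, -12, -12, 49, 127, 122, 119, 123, 122]
side -x edge at y 10 [-12, -11, -12, -12, -13, -13, 45, 125, 121, 119, 119, 115]
side -x edge at y 30 [-11, -12, -12, -10, -14, -9, 58, 125, 122, 124, 122, 123]
side -x edge at y 45 [-9, -9
[... 281 characters left out ...]
113, 109, 76]
top -y edge at x 10 [-2, -1, -2, -2, -2, -2, 2, 22, 94, 112, 112, 112, 110, 87]
top -y edge at x 30 [-2, -2, -2, -2, -2, -2, 0, 25, 87, 111, 112, 113, 112, 112]
top -y edge at x 50 [-1, -2, -1, -1, -1, -1, 2, 28, 82, 110, 113, 113, 112, 112]
top -y edge at x 65 [-1, -2, 0, 0, -1, -1, 0, 20, 82, 110, 113, 114, 113, 112]
top -x edge at y -30 [-3, -2, -3, -3, -3, -2, 17, 82, 108, 110, 111, 111]
top -x edge at y -10 [-2, -2, -3, -2, -2, -1, 9, 61, 110, 110, 111, 111]
top -x edge at y 10 [-1, -2, -2, -2, -1, -1, 27, 85, 107, 109, 109, 109]
top -x edge at y 30 [-2, -2, -2, -2, -2, -2, 10, 68, 111, 111, 110, 110]
top -x edge at y 45 [-2, -3, -3, -3, -2, -2, 28, 94, 110, 110, 112, 111]
```

View pics/c8.png

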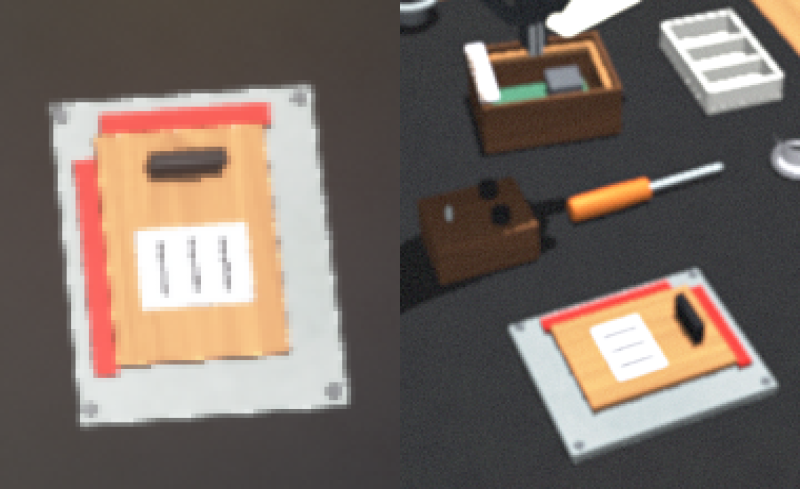

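The picture shows the cover flat, handle up, with its edges at (105,130)–(118,365) and (100,130)–(265,122) flush with both red stops. The box stands open in place at (545,95) on the right.

```bash
python3 -c "
from workcell import manip
print(manip.hand_in())"
```

```text
the job is handed in; nothing more can be done
None
```

The cover is off the box and lying flat on the drilling plate, handle up and flush against both red stops. The box still stands where it was, and I handed the job in at about 29.5 s.

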